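# Pack away the clay extruder's cap and nozzles

## Robot

A 7-joint arm with a two-finger parallel gripper is mounted at the origin on the work surface. World frame = base frame: x ahead of the robot, y to its left, z up, the work surface at z = 0. Lengths are in mm, angles in rad, forces in N, time in s.
With the tool pointing down it reaches from about 425 to 875 mm from the base axis. Payload 4.7 kg.
Tool frame: the origin (TCP) lies midway between the tips of the shut fingers; the grasp point (between the pads) lies 19 mm behind it (r.hold_point_z is the distance from the TCP to the grasp point, in mm); z points along the fingers, y is the direction in which the jaws open and shut (so a half turn about z gives the same grasp; the last joint's range is limited). The gripper opens to 85 mm and grips with 20 to 120 N. Pads are 22 mm wide; open, the fingers measure 114 mm over their backs; the gripper's body (76 mm by 85 mm) begins 54 mm behind the grasp point. The pads swing forward as they close: fully open they stand 13 mm farther back than shut.
Start: joints at [-1.149, 0.321, -0.07, 1.45, 0.023, 1.371, -0.057], TCP at [257.812, 596.706, 231.349] pointing down, gripper open.
Joint ranges: [-2.86, 2.86], [-0.3, 2.09], [-1.38, 1.24], [0.06, 2.45], [-1.56, 4.7], [0.09, 2.05], [-2.69, 2.69]. Speed limits (rad/s): [2.57, 2.57, 3.14, 3.14, 3.14, 3.14, 3.14].

## Interface

Orientations are given as a unit quaternion [w, x, y, z].
In Python, from cell import r, cams gives the robot as it stands.
- The arm moves only by the shell command python3 -m pendant 'ROWS' [FORCE]. ROWS is a JSON object of lists of equal length, an entry for each row: "gripper": the finger opening in m, from 0 to 0.0854; "xyz": the shift along the tool's x, y, z in m, a list of three; "turn": the turn about the tool's z in degrees. In form: {"gripper": [gripper, ...], "xyz": [[dx, dy, dz], ...], "turn": [turn, ...]}. A call has 1 to 8 rows; each row shifts and turns the pose as measured when the row begins, along the tool's axes as they then stand; what a row does not reach is not made up. A row lasts 1/8 s, in which the tool goes at most 62.5 mm and 10.7 degrees, less where a joint would pass 70% of its speed; a pose out of reach is approached as far as the arm can. A call is refused whole if a number of a shift passes 0.0625 or a number of a turn 10.7, either way. A call with a gripper value outside its range is refused whole. The fingers move at their own pace and stop on an object; FORCE is the grip in N (left out, the last holds). Time passes only in rows, so rows that do not move let the fingers close. It gives the time, the measured TCP pose, the force and the opening at its end, in the units of the state.
- r.observe(): the state, without advancing time (a new reading comes with each control period).
- cams.read_camera(name): name is "side" or "top"; returns the picture (420x560x3 uint8, red, green, blue); there is no depth.
- cams.camera_model(name): a dict with "mtx" (3x3 intrinsics, pixels), "dist" ([k1, k2, p1, p2, k3] as OpenCV has them; the pictures are not rectified), "T" (4x4, takes a point from camera to world coordinates). Camera axes: x right, y down, z forward; pixel columns grow to the right and rows downward; lengths in mm; the calibration is good to about 2 mm. A picture is of the moment at which its call begins. camera_model takes no time and is no camera call.
- r.finish_job(): hands the job in, once; it reports no verdict.
Trained networks look in the newest picture that a camera, given by its name, has taken for a name from the list of things; names that differ only in an ending like _2 or _b are one class to them, and where a whole thing is asked for, a point or a joint stands for the part that bears it (a point fixed in the world has none). Each returns a list of dicts, best first, with "p" (0 to 1); they miss things now and then, are a little off and sometimes report something else, mostly with a low value. They report only what shows in the picture. A call takes as long as a camera call. They do not tell look-alikes from the thing itself.
- cams.cut_out(camera, thing): "pixels" (420x560 bool, what is visible of it).
- cams.landmark_of(camera, thing): "position" ([x, y, z] in mm, in world coordinates, good to about 4 mm: a listed point, or the origin of a listed thing).
The state is a dict: "time": time; "q": joint angles; "qvel": joint speeds; "joint_torque": joint torques, N m; "eef_pos": TCP position; "eef_rot": TCP orientation; "contact_force": force on the tool from outside, world axes, zero at the start; "moment": the same for the moment, N m; "finger_gap": finger opening in mm.
Only numpy, scipy, OpenCV 4.12 (cv2) and the standard library are available. Lean on these libraries where they do the work, as an engineer would, in place of code of your own. Each camera call takes 0.05 s, during which the arm holds its last target. There are 200 camera calls.

## Task

Pack away the parts of the clay extruder: unscrew the cap from the extruder's neck and put it, together with every loose steel nozzle on the table (two to four of them), into the compartment of the plywood kit box, all standing upright on its floor. Then slide the box's cover fully home over them, and leave everything else on the table where it is.

Things in the scene. Friction and masses are not known exactly. Their poses are not given: they have to be found in the camera images.
- cap_c (a point): Round ribbed aluminium screw cap, 56 mm across, 42 mm high, 0.12 to 0.21 kg, flat top with a dark index line, hollow below; grip it across the ribs at any yaw. The point is on its axis half-way up (21 mm above the skirt's lower edge), z up. Starts screwed onto the extruder's neck: counter-clockwise from above loosens, free after about 1.0 to 1.15 turns, then lifts straight up. Let go part-way it stays.
- extruder: Upright clay extruder fixed to the table, mouth up, base plate 150 x 120 mm. Origin on the table under the barrel's axis. Steel barrel 72 mm across to 62 mm up, 56 mm to 85 mm, then the neck with a right-hand thread 44 mm across, rim 129 mm up. Thread lead 18 mm a turn, with about 2.5 mm of up-and-down play. Cap fully home: its lower edge is 96 mm above the table.
- bay (a point): Centre of the floor of the plywood kit box's compartment, 6 mm above the table. The box is fixed; axes are the box's. Compartment 216 mm along x by 160 mm along y, 60 mm deep (rim 66 mm above the table), walls 6 mm. Beyond its +y wall the box continues with a closed deck of the same size, where the cover parks when open.
- cover (a joint): Flat wooden sliding cover of the kit box. Its value in m: 0 = fully home, closing the compartment; it grows as the cover slides along the box's +y; 0.166 = fully open, parked on the deck. It stays where it is left; about 2 N moves it.
- cover_grip (a point): The dark wooden grip bar on top of the cover, 90 mm along x, 18 mm along y, standing 24 mm high above the cover's board; the point is near its middle height, about 88 mm above the table (bar from 74 to 98 mm). Axes are the box's; it moves with the cover.
- nozzle0_c (a point): Plain steel extruder nozzle with a round bore (bore is a mark on its top): round flange 52 mm across and 10 mm thick below, round spout 28 mm across above it, 52 mm high overall, 0.12 to 0.24 kg. The point is on its axis half-way up (26 mm above its foot), z up along the axis. Stands on its flange. May be absent (None).
- nozzle1_c (a point): Plain steel extruder nozzle with a square bore (bore is a mark on its top): round flange 52 mm across and 10 mm thick below, round spout 28 mm across above it, 52 mm high overall, 0.12 to 0.24 kg. The point is on its axis half-way up (26 mm above its foot), z up along the axis. Stands on its flange. May be absent (None).
- nozzle2_c (a point): Plain steel extruder nozzle with a flat slot bore (bore is a mark on its top): round flange 52 mm across and 10 mm thick below, round spout 28 mm across above it, 52 mm high overall, 0.12 to 0.24 kg. The point is on its axis half-way up (26 mm above its foot), z up along the axis. Stands on its flange. May be absent (None).
- nozzle3_c (a point): Plain steel extruder nozzle with a cross-shaped bore (bore is a mark on its top): round flange 52 mm across and 10 mm thick below, round spout 28 mm across above it, 52 mm high overall, 0.12 to 0.24 kg. The point is on its axis half-way up (26 mm above its foot), z up along the axis. Stands on its flange. May be absent (None).
- planter: Bystander, leave alone: six-sided brown fired-clay planter, 113 mm across, 106 mm high. Origin at the centre of its underside.
- mug: Bystander, leave alone: white ceramic mug, 80 mm across, 90 mm high. Origin at the centre of its underside.
- stamp: Bystander, leave alone: wooden texture stamp block 85 x 45 x 19 mm, long side along its x. Origin at the centre of its underside.
- scraper: Bystander, leave alone: flat steel scraper 120 x 32 x 5 mm, long side along its x. Origin at the centre of its underside.
- knife: Bystander, leave alone: spatula with a steel blade and wooden handle, about 170 mm long, along its x. Origin at the centre of its underside.
- underglaze: Bystander, leave alone: white jar with black lid, 60 mm across, 120 mm high. Origin at the centre of its underside.
Things that resemble listed ones, but are neither listed nor needed, are in the scene too. What is shaped like the part that bears nozzle1_c but orange is not meant.

How it is judged:
By the outcome, as a careful person would: the job done as asked, in the order asked, and still so for the second after the job is handed in, with the robot touching nothing.
Of nozzle0, nozzle1, nozzle2, nozzle3 only 2 to 4 are there at a start; the rules pass over those that are not, and their reading is None.
At some moment in a run one of nozzle0, nozzle1, nozzle2, nozzle3 may be knocked a few centimetres aside while the robot is not near it.
It also fails if it takes over 210 s, if anything falls off the work surface, if the arm or the gripper's body presses on something with over 40 N, if the wrist force passes 120 N, or if a joint passes its speed limit or range.

## Working session

There is one attempt and no reset: what is moved stays moved. The work goes in short steps, Python scripts to look and compute and a shell command to move; the robot and the scene stay as the last step left them, time stands still between calls to the robot, and variables do not carry over. Pictures are saved under pics/ and viewed, about 12 in all and at most 16, crops included, and the job is handed in when it is done.

```bash
mkdir -p pics; ls; python3 - <<'E'
from cell import r,cams
import cv2,numpy as np
for n in ("top","side"):
    im=cams.read_camera(n); cv2.imwrite(f"pics/{n}0.png",im[:,:,::-1])
    m=cams.camera_model(n); print(n,np.round(m["T"],2).tolist(),np.round(m["mtx"],1).tolist())
    for t in ["cap_c","extruder","bay","cover_grip","nozzle0_c","nozzle1_c","nozzle2_c","nozzle3_c","planter","mug","stamp","scraper","knife","underglaze"]:
        try: print(t,[(round(d["p"],2),np.round(d["position"]).tolist()) for d in cams.landmark_of(n,t)])
        except Exception as e: print(t,e)
s=r.observe(); print(s["time"],s["eef_pos"],s["eef_rot"],s["contact_force"],s["finger_gap"])
E
```

```text
pics
top [[-0.02, -1.0, 0.06, 499.23], [-1.0, 0.02, -0.01, 15.7], [0.0, -0.06, -1.0, 1697.7], [0.0, 0.0, 0.0, 1.0]] [[509.1, 0.0, 285.1], [0.0, 509.1, 214.3], [0.0, 0.0, 1.0]]
cap_c [(0.5, [602.0, -139.0, 119.0])]
extruder [(0.95, [599.0, -140.0, 1.0])]
bay []
cover_grip [(0.66, [541.0, 161.0, 90.0]), (0.29, [599.0, -142.0, 0.0])]
nozzle0_c []
nozzle1_c [(0.68, [490.0, -336.0, 24.0]), (0.59, [608.0, -358.0, 29.0]), (0.49, [558.0, -268.0, 27.0])]
nozzle2_c [(0.55, [455.0, -100.0, 23.0])]
nozzle3_c []
planter [(0.82, [763.0, -26.0, 0.0])]
mug [(0.76, [761.0, 158.0, -0.0])]
stamp [(0.63, [687.0, -393.0, -0.0])]
scraper [(0.79, [708.0, -288.0, -5.0])]
knife [(0.82, [521.0, -480.0, -3.0])]
underglaze [(0.69, [452.0, 514.0, 2.0])]
side [[0.99, -0.05, 0.12, 425.94], [-0.13, -0.48, 0.87, -1142.55], [0.01, -0.88, -0.48, 728.48], [0.0, 0.0, 0.0, 1.0]] [[495.8, 0.0, 279.2], [0.0, 495.8, 212.8], [0.0, 0.0, 1.0]]
cap_c [(0.81, [598.0, -139.0, 116.0])]
extruder []
bay [(0.65, [540.0, 158.0, 3.0]), (0.38, [708.0, -288.0, -5.0])]
cover_grip [(0.69, [544.0, 159.0, 88.0])]
nozzle0_c []
nozzle1_c [(0.86, [553.0, -263.0, 27.0]), (0.59, [492.0, -340.0, 22.0]), (0.56, [608.0, -354.0, 28.0]), (0.56, [767.0, 154.0, -3.0])]
nozzle2_c [(0.67, [451.0, -102.0, 25.0])]
nozzle3_c []
planter [(0.92, [768.0, -26.0, 3.0])]
mug [(0.74, [766.0, 156.0, -2.0])]
stamp [(0.61, [688.0, -392.0, -6.0])]
scraper [(0.89, [708.0, -289.0, -2.0]), (0.36, [767.0, -27.0, -0.0])]
knife [(0.67, [525.0, -482.0, -0.0])]
underglaze [(0.83, [452.0, 514.0, -4.0])]
1.5 [257.84873358 596.66190398 231.33190539] [3.50656560e-05 2.02515537e-01 9.79279049e-01 9.13570982e-06] [ 1.18793671  0.11078874 -0.08086947] 85.54422259271827
```

View pics/top0.png

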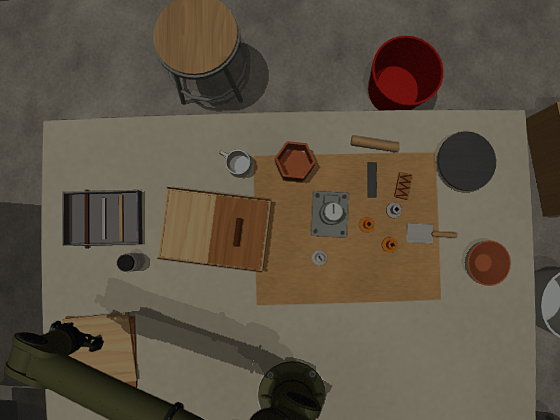

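View pics/side0.png

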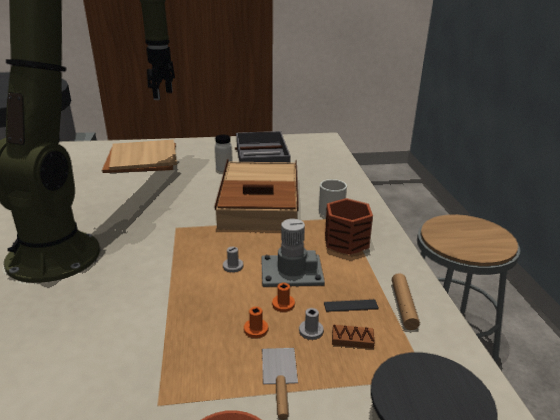

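The top view shows steel nozzles at (394,211) and (319,257). The orange look-alikes at (367,224) and (390,244) are excluded. The extruder with its cap is at (333,212). The cover's grip bar at (238,232) lies over the compartment, so the cover appears shut and must be opened first. Other possible confusions are the grey tray at (103,218), a second board at (100,345), and the scraper at (372,180) versus the spatula at (430,233). I'll check these in one close crop.

```bash
cat > h.py <<'E'
from cell import r,cams
import cv2,numpy as np
def ray(n,uv):
    m=cams.camera_model(n);p=cv2.undistortPoints(np.float32([[uv]]),np.array(m["mtx"]),np.array(m["dist"]))[0,0]
    T=np.array(m["T"]);return T[:3,3],T[:3,:3]@np.array([p[0],p[1],1])
def at(n,uv,z):
    o,d=ray(n,uv);return o+d*(z-o[2])/d[2]
def px(n,P):
    m=cams.camera_model(n);T=np.linalg.inv(np.array(m["T"]))
    rv=cv2.Rodrigues(T[:3,:3])[0]
    return cv2.projectPoints(np.float64(P).reshape(-1,1,3),rv,T[:3,3],np.array(m["mtx"]),np.array(m["dist"]))[0][:,0]
def shot(n,name,box=None,k=1):
    im=cams.read_camera(n)[:,:,::-1]
    if box: im=im[box[1]:box[3],box[0]:box[2]]
    cv2.imwrite("pics/"+name,cv2.resize(im,None,fx=k,fy=k,interpolation=cv2.INTER_CUBIC))
def st():
    s=r.observe();w,x,y,z=s["eef_rot"]
    # yaw of tool y axis (world)
    ty=(2*(x*y-w*z),1-2*(x*x+z*z)); tx=(1-2*(y*y+z*z),2*(x*y+w*z))
    print("t %.2f"%s["time"],"pos",np.round(s["eef_pos"],1),"tx",np.round(tx,3),"ty",np.round(ty,3),"tiltxy",np.round([2*(x*z+w*y),2*(y*z-w*x)],3),"F",np.round(s["contact_force"],1),"gap",round(s["finger_gap"],1),"q",np.round(s["q"],2)); return s
def go(P,ang=None):
    """shift in tool axes (m) to world TCP P; turn deg so tool-y lies along world angle ang (mod 180)"""
    s=r.observe();from scipy.spatial.transform import Rotation as R
    w,x,y,z=s["eef_rot"];M=R.from_quat([x,y,z,w]).as_matrix()
    d=M.T@(np.array(P)-s["eef_pos"])/1000
    print("shift",np.round(d,4),"len",round(float(np.linalg.norm(d)),3))
    if ang is not None:
        a=np.degrees(np.arctan2(M[1,1],M[0,1])); t=-(((ang-a)+90)%180-90); print("yaw y",round(a,1),"turn",round(t,1))
    return d
E
python3 - <<'E'
from h import *
a=cams.read_camera("top")[:,:,::-1]; b=cams.read_camera("side")[:,:,::-1]
f=lambda i,x0,y0,x1,y1:cv2.resize(i[y0:y1,x0:x1],(400,300),interpolation=cv2.INTER_CUBIC)
cv2.imwrite("pics/c1.png",np.vstack([np.hstack([f(a,155,180,285,277),f(a,300,180,420,270)]),np.hstack([f(b,210,150,310,225),f(b,215,215,375,335)])]))
for n in("top","side"):
  print([(round(d["p"],2),d["pixels"].sum()) for d in cams.cut_out(n,"cover")])
  c=[d for d in cams.cut_out(n,"cover_grip")]; 
  for d in c: print(cv2.minAreaRect(np.argwhere(d["pixels"])[:,::-1].astype(np.float32)),d["p"])
print(at("top",(320,257),52),at("top",(395,211),52))
st()
E
```

```text
[(0.95, np.int64(3688))]
((238.1045379638672, 232.0505828857422), (53.3682861328125, 69.3457260131836), 7.386042594909668) 0.88
[(0.62, np.int64(2165))]
((292.5, 231.0), (26.0, 23.0), 90.0) 0.19
[ 454.37384043 -103.60120556   52.        ] [ 597.33852251 -353.14470701   52.        ]
t 1.80 pos [257.8 596.7 231.4] tx [-0.918  0.397] ty [0.397 0.918] tiltxy [0. 0.] F [-0.8  0.8  0.1] gap 85.2 q [-1.15  0.32 -0.07  1.45  0.02  1.37 -0.06]
```

View pics/c1.png

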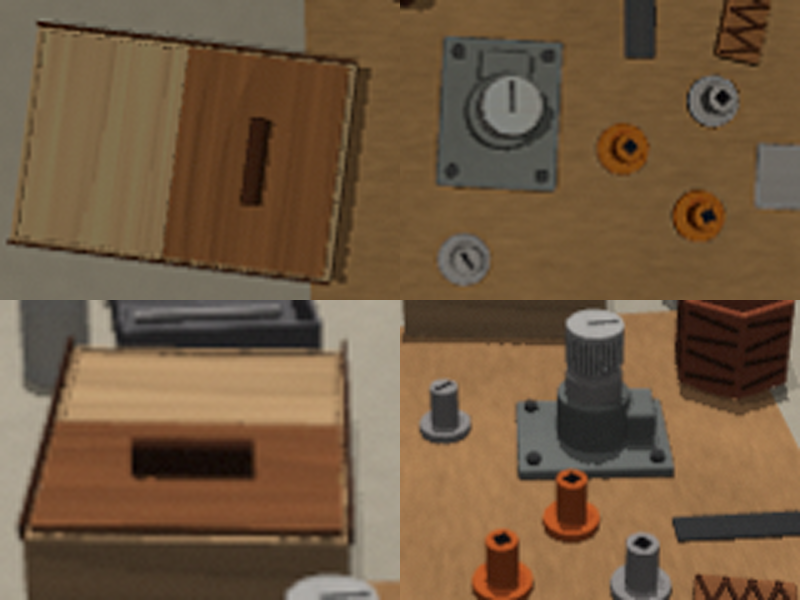

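The crop confirms two grey steel nozzles, a slot bore at (319,257) and a square bore at (395,211). The orange pair is not wanted. The cover is shut over the compartment, with its bar at (238,232). Next I'll compute the box pose and the approach to the grip bar.

```bash
python3 - <<'E'
from h import *
C=[at("top",p,66)[:2] for p in [(270.4,200.1),(260.6,271),(168,187.2),(158.3,258.7)]]
print(np.round(C,1))
for a,b in((1,0),(3,2),(1,3),(0,2)):
    d=C[b]-C[a]; print(np.linalg.norm(d).round(1),np.degrees(np.arctan2(d[1],d[0])).round(1))
print("mean",np.mean(C,0))
# dark grip bar in top
im=cams.read_camera("top").astype(int)[205:260,215:262]; m=(im.sum(2)<130)
n,l,s,c=cv2.connectedComponentsWithStats(m.astype(np.uint8)); 
for i in range(1,n):
  if s[i][4]>60:
    R=cv2.minAreaRect(np.argwhere(l==i)[:,::-1].astype(np.float32)); print(s[i],R); B=cv2.boxPoints(R)+[215,205]
    P=[at("top",p,98)[:2] for p in B]; print(np.round(P,1).tolist(),np.mean(P,0))
go([543,160,160],81)
E
```

```text
[[641.1  51.9]
 [414.7  88.4]
 [691.3 383.2]
 [460.8 417.7]]
229.3 -9.2
233.1 -8.5
332.4 82.0
335.1 81.4
mean [551.98874513 235.32455312]
[ 18  13  11  29 194] ((22.649999618530273, 26.94999885559082), (7.212489604949951, 28.284271240234375), 8.13010311126709)
[[498.4, 174.8], [586.2, 160.5], [582.5, 138.1], [494.7, 152.4]] [540.45829809 156.47311248]
shift [-0.435  -0.2878  0.0713] len 0.526
yaw y 66.6 turn -14.4
```

```bash
python3 -m pendant '{"gripper":[0.05,0.05,0.05,0.05,0.05,0.05,0.05,0.05],"xyz":[[-0.046,-0.03,0],[-0.046,-0.03,0],[-0.046,-0.03,0],[-0.046,-0.03,0],[-0.046,-0.03,0],[-0.046,-0.03,0],[-0.046,-0.03,0],[-0.046,-0.03,0]],"turn":[0,0,0,0,0,0,0,0]}' 30; python3 -m pendant '{"gripper":[0.05,0.05,0.05,0.05],"xyz":[[0,0,0],[0,0,0],[0,0,0],[0,0,0]],"turn":[-7.2,-7.2,0,0]}'; python3 -c "
from h import *
st(); go([542,158,140],81.3)"
```

```text
time: 2.85
eef_pos: [505.2, 225.8, 231.0]
eef_rot: [0.0, 0.197, 0.98, 0.003]
contact_force: [0.0, 0.0, -0.2]
finger_gap: 49.9
time: 3.35
eef_pos: [508.7, 219.0, 231.7]
eef_rot: [0.001, 0.076, 0.997, 0.002]
contact_force: [-0.4, 0.2, -0.0]
finger_gap: 50.5
t 3.35 pos [508.7 219.  231.7] tx [-0.988  0.152] ty [0.152 0.988] tiltxy [0.003 0.004] F [-0.4  0.2 -0. ] gap 50.5 q [-0.65  0.11  0.21  1.7  -0.03  1.32  0.99]
shift [-0.0419 -0.0556  0.0915] len 0.115
yaw y 81.3 turn -0.0
```

```bash
python3 -m pendant '{"gripper":[0.05,0.05,0.05,0.05],"xyz":[[-0.02,-0.028,0.045],[-0.022,-0.028,0.046],[0,0,0],[0,0,0]],"turn":[0,0,0,0]}'; python3 - <<'E'
from h import *
st(); go([542,158,79],81.3)
a=cams.read_camera("top")[:,:,::-1]; b=cams.read_camera("side")[:,:,::-1]
f=lambda i,x0,y0,x1,y1:cv2.resize(i[y0:y1,x0:x1],(400,300),interpolation=cv2.INTER_CUBIC)
cv2.imwrite("pics/c2.png",np.hstack([f(a,180,185,300,275),f(b,200,120,320,210)]))
E
```

```text
time: 3.85
eef_pos: [543.2, 160.6, 140.1]
eef_rot: [0.003, 0.076, 0.997, 0.004]
contact_force: [-0.3, 0.0, 0.4]
finger_gap: 50.0
t 3.85 pos [543.2 160.6 140.1] tx [-0.988  0.152] ty [0.152 0.988] tiltxy [0.007 0.007] F [-0.3  0.   0.4] gap 50.0 q [-0.57  0.2   0.26  1.79 -0.06  1.14  1.14]
shift [ 0.0012 -0.0032  0.0611] len 0.061
yaw y 81.3 turn -0.0
```

View pics/c2.png

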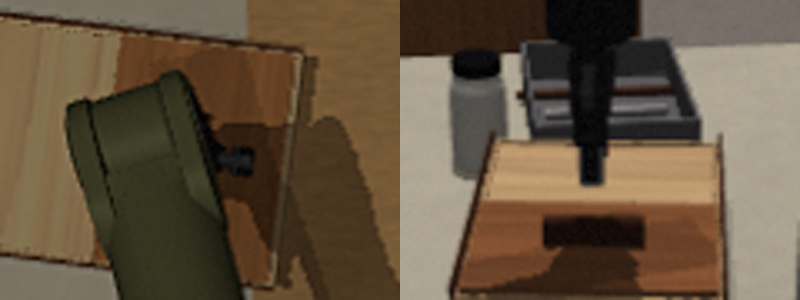

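The gripper stands above the bar, centred in x, so I'll descend and grip.

```bash
python3 -m pendant '{"gripper":[0.05,0.05,0.05],"xyz":[[0,-0.001,0.03],[0,-0.001,0.015],[0,0,0.012]],"turn":[0,0,0]}'; python3 -m pendant '{"gripper":[0.05,0,0,0,0,0],"xyz":[[0,0,0.003],[0,0,0],[0,0,0],[0,0,0],[0,0,0],[0,0,0]],"turn":[0,0,0,0,0,0]}' 30; python3 -c "
from h import *
st()"
```

```text
time: 4.32
eef_pos: [545.9, 163.3, 86.9]
eef_rot: [0.007, 0.074, 0.997, 0.007]
contact_force: [1.0, 0.6, -0.1]
finger_gap: 50.0
time: 5.08
eef_pos: [546.1, 163.6, 84.5]
eef_rot: [0.007, 0.073, 0.997, 0.006]
contact_force: [1.0, -0.1, -1.5]
finger_gap: 17.1
t 5.08 pos [546.1 163.6  84.5] tx [-0.989  0.147] ty [0.146 0.989] tiltxy [0.016 0.012] F [ 1.  -0.1 -1.5] gap 17.1 q [-0.56  0.26  0.26  1.85 -0.08  1.03  1.16]
```

```bash
python3 -m pendant '{"gripper":[0,0,0,0,0],"xyz":[[0,0.01,0],[0,0.02,0],[0,0.02,0],[0,0.02,0],[0,0.02,0]],"turn":[0,0,0,0,0]}'; python3 -c "
from h import *
st()"
```

```text
time: 5.7
eef_pos: [559.7, 256.2, 84.5]
eef_rot: [0.007, 0.074, 0.997, 0.005]
contact_force: [0.8, -3.8, -2.1]
finger_gap: 17.0
t 5.70 pos [559.7 256.2  84.5] tx [-0.989  0.148] ty [0.148 0.989] tiltxy [0.014 0.009] F [ 0.8 -3.8 -2.1] gap 17.0 q [-0.65  0.35  0.22  1.73 -0.09  1.05  1.02]
```

```bash
python3 -m pendant '{"gripper":[0,0,0,0,0,0],"xyz":[[0,0.02,0],[0,0.02,0],[0,0.016,0],[0,0.008,0],[0,0.005,0],[0,0.004,0]],"turn":[0,0,0,0,0,0]}'; python3 -c "
from h import *
st()"
```

```text
time: 6.45
eef_pos: [568.9, 318.8, 84.3]
eef_rot: [0.001, 0.077, 0.997, -0.008]
contact_force: [-4.9, -9.5, 3.0]
finger_gap: 17.2
t 6.45 pos [568.9 318.8  84.3] tx [-0.988  0.153] ty [0.153 0.988] tiltxy [ 0.001 -0.016] F [-4.9 -9.5  3. ] gap 17.2 q [-0.72  0.44  0.2   1.61 -0.08  1.11  0.92]
```

```bash
python3 -m pendant '{"gripper":[0.05,0.05,0.05,0.05,0.06,0.06,0.06,0.06],"xyz":[[0,0,0],[0,0,0],[0,0,-0.02],[0,0,-0.04],[0,0,-0.05],[0.01,-0.05,-0.01],[0,-0.06,0],[0,-0.06,0]],"turn":[0,0,0,0,0,0,0,0]}'; python3 -m pendant '{"gripper":[0.085,0.085,0.085,0.085,0.085],"xyz":[[0,-0.06,0],[0,-0.06,0],[0,-0.06,0],[0,-0.06,0],[0,0,0]],"turn":[0,0,0,0,0]}'; python3 - <<'E'
from h import *
st(); go([600,-139,190],80)
a=cams.read_camera("top")[:,:,::-1]; b=cams.read_camera("side")[:,:,::-1]
for n in("top","side"):
  for t in("cap_c","bay","cover_grip","extruder"): print(n,t,[(round(d["p"],2),np.round(d["position"]).tolist()) for d in cams.landmark_of(n,t)])
f=lambda i,x0,y0,x1,y1:cv2.resize(i[y0:y1,x0:x1],(400,300),interpolation=cv2.INTER_CUBIC)
cv2.imwrite("pics/c3.png",np.hstack([f(a,150,175,290,280),f(b,200,140,320,230)]))
E
```

```text
time: 7.45
eef_pos: [534.9, 165.4, 221.4]
eef_rot: [0.008, 0.07, 0.998, 0.001]
contact_force: [1.1, -0.5, 0.4]
finger_gap: 59.9
time: 8.07
eef_pos: [503.4, -82.6, 232.0]
eef_rot: [0.018, 0.073, 0.997, 0.005]
contact_force: [0.5, 1.6, 0.8]
finger_gap: 85.0
t 8.07 pos [503.4 -82.6 232. ] tx [-0.989  0.145] ty [0.144 0.989] tiltxy [0.036 0.008] F [0.5 1.6 0.8] gap 85.0 q [-0.37 -0.02  0.49  1.83 -0.    1.29  1.54]
shift [-0.1023 -0.0424  0.045 ] len 0.12
yaw y 81.7 turn 1.7
top cap_c [(0.5, [596.0, -136.0, 120.0])]
top bay [(0.6, [539.0, 155.0, 10.0])]
top cover_grip [(0.95, [566.0, 319.0, 90.0])]
top extruder [(0.6, [599.0, -144.0, 1.0])]
side cap_c [(0.68, [597.0, -140.0, 114.0])]
side bay [(0.95, [539.0, 158.0, 6.0]), (0.35, [598.0, -146.0, -2.0])]
side cover_grip [(0.59, [562.0, 319.0, 87.0])]
side extruder [(0.72, [599.0, -143.0, 1.0])]
```

View pics/c3.png

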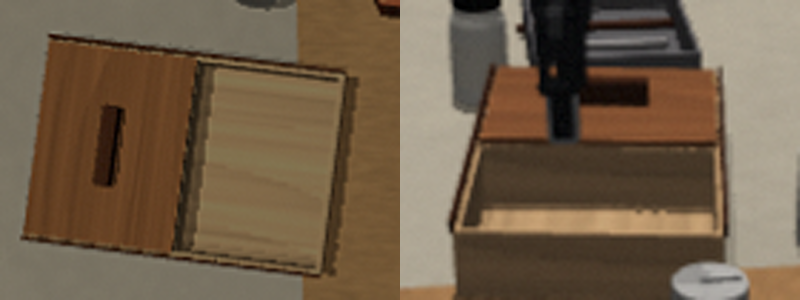

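The cover is parked on the deck and the compartment is open. Next I'll wind the wrist back clockwise to gain room for unscrewing.

```bash
python3 -m pendant '{"gripper":[0.085,0.085,0.085,0.085,0.085,0.085,0.085,0.085],"xyz":[[-0.035,-0.014,0],[-0.035,-0.014,0],[-0.03,-0.014,0],[0,0,0],[0,0,0],[0,0,0],[0,0,0],[0,0,0]],"turn":[0,0,0,10.5,10.5,10.5,10.5,10.5]}'; python3 -m pendant '{"gripper":[0.085,0.085,0.085,0.085,0.085,0.085,0.085,0.085],"xyz":[[0,0,0],[0,0,0],[0,0,0],[0,0,0],[0,0,0],[0,0,0],[0,0,0],[0,0,0]],"turn":[10.5,10.5,10.5,10.5,10.5,10.5,10.5,10.5]}';  python3 -m pendant '{"gripper":[0.085,0.085,0.085,0.085,0.085,0.085,0.085,0.085],"xyz":[[0,0,0],[0,0,0],[0,0,0],[0,0,0],[0,0,0],[0,0,0],[0,0,0],[0,0,0]],"turn":[10.5,10.5,10.5,10.5,10.5,10.5,10.5,0]}'; python3 -c "
from h import *
st(); go([598.5,-140,160])"
```

```text
time: 9.57
eef_pos: [600.9, -128.5, 229.0]
eef_rot: [0.009, 0.508, 0.861, 0.01]
contact_force: [-0.5, 0.0, 1.0]
finger_gap: 85.3
time: 10.58
eef_pos: [601.6, -124.0, 226.5]
eef_rot: [-0.0, 0.959, 0.284, 0.012]
contact_force: [0.4, -0.3, -0.7]
finger_gap: 85.3
time: 11.58
eef_pos: [602.4, -118.9, 224.3]
eef_rot: [-0.006, 0.933, -0.359, 0.007]
contact_force: [0.1, 0.1, 0.1]
finger_gap: 85.3
t 11.57 pos [ 602.4 -118.9  224.3] tx [ 0.742 -0.67 ] ty [-0.67  -0.742] tiltxy [0.018 0.007] F [0.1 0.1 0.1] gap 85.3 q [-0.72  0.4   1.14  1.6  -0.38  1.36 -1.85]
shift [0.0106 0.0194 0.0641] len 0.068
```

```bash
python3 -m pendant '{"gripper":[0.085,0.085,0.085],"xyz":[[0.005,0.01,0.032],[0.005,0.009,0.03],[0,0,0]],"turn":[0,0,0]}'; python3 - <<'E'
from h import *
st(); go([598.5,-140,106])
shot("side","c4.png",(230,190,350,280),5)
# cap top circle from cutouts
shot("top","t4.png")
E
```

```text
time: 11.95
eef_pos: [599.2, -138.1, 160.8]
eef_rot: [-0.007, 0.936, -0.353, 0.008]
contact_force: [-0.1, 0.1, 1.5]
finger_gap: 84.9
t 11.95 pos [ 599.2 -138.1  160.8] tx [ 0.751 -0.66 ] ty [-0.66  -0.751] tiltxy [0.019 0.007] F [-0.1  0.1  1.5] gap 84.9 q [-0.66  0.45  1.09  1.68 -0.44  1.25 -1.76]
shift [0.0002 0.0029 0.0548] len 0.055
```

View pics/c4.png

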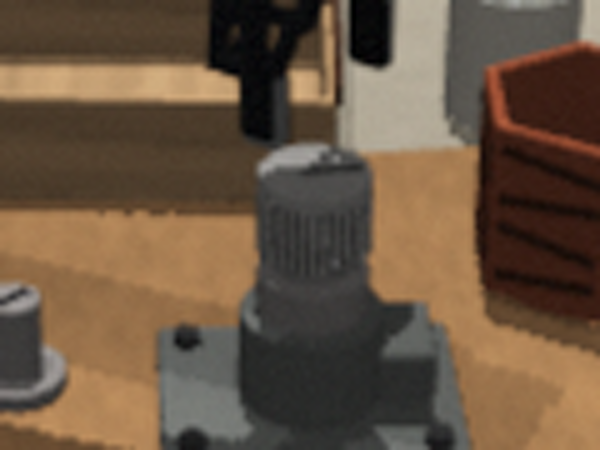

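The cap's axis (pixel about 312) lies midway between the fingertips at 265 and 372, so I'll descend and grip.

```bash
python3 -m pendant '{"gripper":[0.085,0.085,0.085,0.085],"xyz":[[0,0.002,0.02],[0,0.001,0.02],[0,0,0.013],[0,0,0.003]],"turn":[0,0,0,0]}'; python3 -m pendant '{"gripper":[0.03,0.03,0.03,0.03,0.03],"xyz":[[0,0,0],[0,0,0],[0,0,0],[0,0,0],[0,0,0]],"turn":[0,0,0,0,0]}' 60; python3 -c "
from h import *
st()"
```

```text
time: 12.55
eef_pos: [602.2, -138.5, 105.4]
eef_rot: [-0.008, 0.936, -0.351, 0.011]
contact_force: [0.2, -0.5, -0.8]
finger_gap: 85.5
time: 13.18
eef_pos: [600.6, -142.2, 106.8]
eef_rot: [-0.006, 0.936, -0.352, 0.011]
contact_force: [-0.4, -1.5, -1.8]
finger_gap: 54.8
t 13.18 pos [ 600.6 -142.2  106.8] tx [ 0.752 -0.658] ty [-0.658 -0.753] tiltxy [0.024 0.003] F [-0.4 -1.5 -1.8] gap 54.8 q [-0.62  0.51  1.05  1.73 -0.49  1.16 -1.72]
```

```bash
python3 -m pendant '{"gripper":[0.03,0.03,0.03,0.03],"xyz":[[0,0,-0.0005],[0,0,-0.0005],[0,0,-0.0005],[0,0,-0.0005]],"turn":[-10,-10,-10,-10]}'; python3 -c "
from h import *
st(); print(r.observe()['moment'])"
```

```text
time: 13.68
eef_pos: [600.9, -139.9, 108.2]
eef_rot: [-0.002, 1.0, 0.002, 0.012]
contact_force: [-0.9, -0.8, -1.7]
finger_gap: 55.1
t 13.68 pos [ 600.9 -139.9  108.2] tx [1.    0.004] ty [ 0.004 -1.   ] tiltxy [0.023 0.004] F [-0.9 -0.8 -1.7] gap 55.1 q [-0.52  0.44  0.89  1.73 -0.39  1.13 -1.08]
[-0.04930885  0.23667094  0.02768272]
```

```bash
python3 -m pendant '{"gripper":[0.03,0.03,0.03,0.03,0.03,0.03,0.03,0.03],"xyz":[[0,0,-0.0006],[0,0,-0.0006],[0,0,-0.0006],[0,0,-0.0006],[0,0,-0.0006],[0,0,-0.0006],[0,0,-0.0006],[0,0,-0.0006]],"turn":[-10,-10,-10,-10,-10,-10,-10,-10]}'; python3 -c "
from h import *
st(); print(r.observe()['moment']); shot('side','c5.png',(230,190,350,280),4)"
```

```text
time: 14.68
eef_pos: [598.8, -137.1, 111.4]
eef_rot: [0.003, 0.749, 0.663, 0.009]
contact_force: [-1.6, -1.0, -2.0]
finger_gap: 54.6
t 14.68 pos [ 598.8 -137.1  111.4] tx [0.121 0.993] ty [ 0.992 -0.121] tiltxy [0.018 0.008] F [-1.6 -1.  -2. ] gap 54.6 q [-0.31  0.36  0.61  1.72 -0.24  1.12  0.25]
[-0.03385436  0.21984907 -0.03696868]
```

View pics/c5.png

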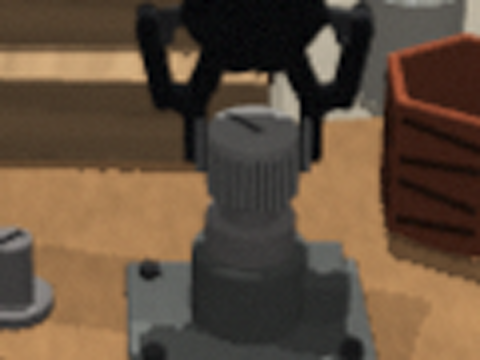

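The index line has turned with the cap, so the thread is loosening. I'll continue.

```bash
python3 -m pendant '{"gripper":[0.03,0.03,0.03,0.03,0.03,0.03,0.03,0.03],"xyz":[[-0.001,0,-0.0005],[-0.001,0,-0.0005],[-0.001,0,-0.0005],[0,0,-0.0005],[0,0,-0.0005],[0,0,-0.0005],[0,0,-0.0005],[0,0,-0.0005]],"turn":[-10,-10,-10,-10,-10,-10,-10,-10]}'; python3 -m pendant '{"gripper":[0.03,0.03,0.03],"xyz":[[0,0,-0.0005],[0,0,-0.0005],[0,0,-0.0005]],"turn":[-10,-10,-10]}'; python3 -c "
from h import *
st(); print(r.observe()['moment'])"
```

```text
time: 15.72
eef_pos: [594.6, -138.8, 115.1]
eef_rot: [0.003, 0.134, 0.991, 0.006]
contact_force: [-1.3, -1.6, -0.6]
finger_gap: 54.5
time: 16.1
eef_pos: [594.0, -140.4, 116.8]
eef_rot: [0.004, -0.13, 0.991, 0.005]
contact_force: [-1.0, -0.9, -0.5]
finger_gap: 54.7
t 16.10 pos [ 594.  -140.4  116.8] tx [-0.966 -0.258] ty [-0.258  0.966] tiltxy [0.006 0.011] F [-1.  -0.9 -0.5] gap 54.7 q [-0.06  0.32  0.3   1.71 -0.12  1.13  2.11]
[-0.32406872  0.14008806 -0.04582274]
```

```bash
python3 -m pendant '{"gripper":[0.03,0.03,0.085,0.085,0.085,0.085],"xyz":[[0,0,-0.0005],[0,0,-0.0005],[0,0,0],[0,0,0],[0,0,0],[0,0,0]],"turn":[-10,-10,0,0,0,0]}'; python3 -m pendant '{"gripper":[0.085,0.085,0.085,0.085,0.085,0.085,0.085,0.085],"xyz":[[0,0,-0.0006],[0,0,-0.0005],[0,0,-0.0003],[0,0,-0.0003],[0,0,-0.0003],[0,0,-0.0003],[0,0,-0.0003],[0,0,-0.0003]],"turn":[10.5,10.5,10.5,10.5,10.5,10.5,10.5,10.5]}';python3 -m pendant '{"gripper":[0.085,0.085,0.085,0.085,0.085,0.085,0.085,0.085],"xyz":[[0,0,-0.0003],[0,0,-0.0003],[0,0,-0.0003],[0,0,-0.0003],[0,0,-0.0003],[0,0,-0.0003],[0,0,-0.0003],[0,0,-0.0003]],"turn":[10.5,10.5,10.5,10.5,10.5,10.5,10.5,10.5]}'; python3 -c "
from h import *
st();go([599,-140.5,117]); print([(n,[(round(d['p'],2),np.round(d['position']).tolist()) for d in cams.landmark_of(n,'cap_c')]) for n in ('top','side') if cams.read_camera(n) is not None])"
```

```text
time: 16.85
eef_pos: [595.2, -140.7, 118.5]
eef_rot: [0.006, -0.298, 0.955, 0.004]
contact_force: [-0.6, -1.0, -0.2]
finger_gap: 85.2
time: 17.85
eef_pos: [595.6, -139.2, 121.6]
eef_rot: [0.002, 0.434, 0.901, 0.007]
contact_force: [1.0, 0.3, -0.6]
finger_gap: 85.3
time: 18.85
eef_pos: [596.3, -137.1, 124.5]
eef_rot: [-0.004, 0.932, 0.363, 0.007]
contact_force: [-0.1, 0.2, 0.1]
finger_gap: 85.2
t 18.85 pos [ 596.3 -137.1  124.5] tx [0.736 0.677] ty [ 0.677 -0.736] tiltxy [0.01  0.013] F [-0.1  0.2  0.1] gap 85.2 q [-0.4   0.37  0.72  1.71 -0.28  1.16 -0.42]
shift [-0.0004  0.0043  0.0075] len 0.009
[('top', []), ('side', [(0.69, [566.0, 321.0, 88.0]), (0.68, [597.0, -141.0, 129.0]), (0.61, [770.0, -28.0, 3.0]), (0.44, [455.0, -104.0, 26.0])])]
```

```bash
python3 -m pendant '{"gripper":[0.085,0.085,0.03,0.03,0.03,0.03],"xyz":[[0,0.0035,0.007],[0,0,0.001],[0,0,0],[0,0,0],[0,0,0],[0,0,0]],"turn":[0,0,0,0,0,0]}' 60;python3 -m pendant '{"gripper":[0.03,0.03,0.03,0.03,0.03,0.03,0.03,0.03],"xyz":[[0,0,-0.0005],[0,0,-0.0005],[0,0,-0.0005],[0,0,-0.0005],[0,0,-0.0005],[0,0,-0.0005],[0,0,-0.0005],[0,0,-0.0005]],"turn":[-10,-10,-10,-10,-10,-10,-10,-10]}'; python3 -c "
from h import *
st(); print(r.observe()['moment'])"
```

```text
time: 19.8
eef_pos: [599.5, -140.1, 116.4]
eef_rot: [-0.004, 0.929, 0.37, 0.008]
contact_force: [-0.7, 0.3, 0.7]
finger_gap: 55.1
time: 20.8
eef_pos: [595.0, -138.4, 120.3]
eef_rot: [-0.003, 0.454, 0.891, 0.008]
contact_force: [-1.5, 0.3, 1.2]
finger_gap: 55.0
t 20.80 pos [ 595.  -138.4  120.3] tx [-0.588  0.808] ty [0.809 0.588] tiltxy [0.002 0.017] F [-1.5  0.3  1.2] gap 55.0 q [-0.19  0.34  0.47  1.7  -0.18  1.15  0.96]
[-0.08979982  0.2432528  -0.08045638]
```

```bash
python3 -m pendant '{"gripper":[0.03,0.03,0.03,0.03,0.03,0.03,0.03,0.03],"xyz":[[0,0,-0.0006],[0,0,-0.0006],[0,0,-0.0006],[0,0,-0.0006],[0,0,-0.0006],[0,0,-0.0006],[0,0,-0.0006],[0,0,-0.0006]],"turn":[-10,-10,-10,-10,-10,-10,-10,-10]}'; python3 -m pendant '{"gripper":[0.03,0.03],"xyz":[[0,0,-0.002],[0,0,-0.002]],"turn":[0,0]}';python3 -c "
from h import *
st(); print(r.observe()['moment'])"
```

```text
time: 21.8
eef_pos: [594.2, -142.4, 124.6]
eef_rot: [0.002, -0.247, 0.969, 0.006]
contact_force: [1.3, -0.6, -0.8]
finger_gap: 54.9
time: 22.05
eef_pos: [594.1, -142.2, 128.0]
eef_rot: [0.002, -0.245, 0.97, 0.006]
contact_force: [1.0, -0.1, -2.0]
finger_gap: 54.7
t 22.05 pos [ 594.1 -142.2  128. ] tx [-0.88  -0.474] ty [-0.474  0.88 ] tiltxy [0.001 0.013] F [ 1.  -0.1 -2. ] gap 54.7 q [-0.02  0.31  0.26  1.69 -0.1   1.16  2.33]
[-0.04709078 -0.37241458  0.00292891]
```

```bash
python3 -m pendant '{"gripper":[0.03,0.03,0.03,0.03,0.03,0.03,0.03],"xyz":[[0,0,-0.003],[0,0,-0.004],[0,0,-0.006],[0,0,-0.015],[0,0,-0.02],[0,0,-0.025],[0,0,0]],"turn":[0,0,0,0,0,0,0]}';python3 -c "
from h import *
st(); go([540,157,170],81.3); shot('side','c6.png',(230,170,350,260),4)"
```

```text
time: 22.92
eef_pos: [593.1, -143.3, 206.6]
eef_rot: [0.002, -0.243, 0.97, 0.006]
contact_force: [0.3, -0.4, -1.8]
finger_gap: 54.8
t 22.93 pos [ 593.1 -143.3  206.6] tx [-0.882 -0.471] ty [-0.471  0.882] tiltxy [0.    0.012] F [ 0.3 -0.4 -1.8] gap 54.8 q [-0.02  0.25  0.27  1.6  -0.08  1.3   2.32]
shift [-0.0942  0.2896  0.0403] len 0.307
yaw y 118.1 turn 36.8
```

View pics/c6.png

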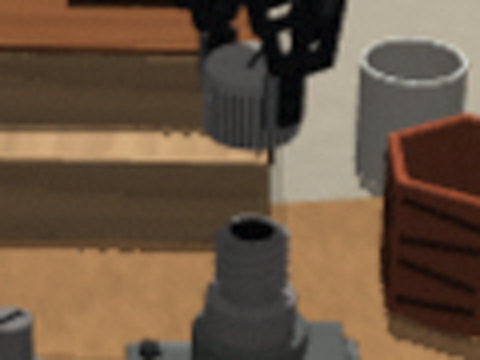

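The cap is free and held above the bare neck. I'll carry it to the box slot on its +x side.

```bash
python3 -m pendant '{"gripper":[0.03,0.03,0.03,0.03],"xyz":[[0,0,0],[0,0,0],[0,0,0],[0,0,0]],"turn":[9.3,9.3,9.3,9.3]}';python3 -c "
from h import *
st(); go([599.5,148,180],81.3)"
```

```text
time: 23.48
eef_pos: [589.1, -142.5, 200.2]
eef_rot: [-0.006, 0.09, 0.996, 0.007]
contact_force: [-0.3, 0.6, -1.0]
finger_gap: 54.9
t 23.48 pos [ 589.1 -142.5  200.2] tx [-0.984  0.179] ty [0.18  0.984] tiltxy [-0.011  0.014] F [-0.3  0.6 -1. ] gap 54.9 q [-0.09  0.26  0.34  1.61 -0.1   1.3   1.66]
shift [0.0416 0.2874 0.0242] len 0.291
yaw y 79.7 turn -1.6
```

```bash
python3 -m pendant '{"gripper":[0.03,0.03,0.03,0.03,0.03,0.03,0.03],"xyz":[[0.006,0.03,0.002],[0.006,0.05,0.002],[0.006,0.05,0.002],[0.006,0.05,0.002],[0.006,0.05,0.002],[0.006,0.04,0.002],[0,0.012,0]],"turn":[-1.6,0,0,0,0,0,0]}';python3 -c "
from h import *
st(); go([599.5,148,100],81.3)"
```

```text
time: 24.35
eef_pos: [589.0, 157.6, 183.9]
eef_rot: [-0.013, 0.069, 0.998, 0.007]
contact_force: [-0.1, -0.7, -2.4]
finger_gap: 55.3
t 24.35 pos [589.  157.6 183.9] tx [-0.99   0.138] ty [0.138 0.99 ] tiltxy [-0.024  0.016] F [-0.1 -0.7 -2.4] gap 55.3 q [-0.42  0.28  0.16  1.61 -0.07  1.28  1.18]
shift [-0.0139 -0.0091  0.0835] len 0.085
yaw y 82.1 turn 0.8
```

```bash
python3 -m pendant '{"gripper":[0.03,0.03,0.03,0.03,0.03,0.03],"xyz":[[-0.007,-0.005,0.025],[-0.006,-0.004,0.03],[0,0,0.028],[0,0,0.025],[0,0,0.02],[0,0,0]],"turn":[0,0,0,0,0,0]}';python3 -c "
from h import *
st(); go([599.5,148,14],81.3)
a=cams.read_camera('top')[:,:,::-1]; b=cams.read_camera('side')[:,:,::-1]
f=lambda i,x0,y0,x1,y1:cv2.resize(i[y0:y1,x0:x1],(400,300),interpolation=cv2.INTER_CUBIC)
cv2.imwrite('pics/c7.png',np.hstack([f(a,180,175,300,265),f(b,200,140,320,230)]))"
```

```text
time: 25.1
eef_pos: [594.4, 148.4, 48.8]
eef_rot: [-0.015, 0.065, 0.998, 0.005]
contact_force: [-0.2, 1.0, -1.1]
finger_gap: 55.1
t 25.10 pos [594.4 148.4  48.8] tx [-0.991  0.129] ty [0.13  0.992] tiltxy [-0.029  0.013] F [-0.2  1.  -1.1] gap 55.1 q [-0.4   0.41  0.15  1.72 -0.09  1.04  1.23]
shift [-0.0062 -0.0001  0.0347] len 0.035
yaw y 82.5 turn 1.2
```

View pics/c7.png

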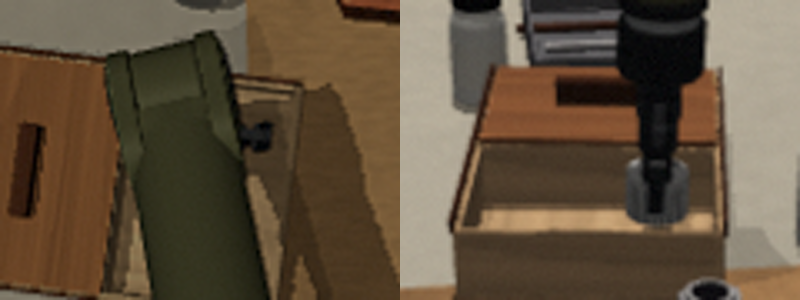

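The cap is inside the compartment on the +x side. I'll lower it the rest of the way while watching the force.

```bash
python3 -m pendant '{"gripper":[0.03,0.03,0.03,0.03],"xyz":[[0,0,0.015],[0,0,0.012],[0,0,0.003],[0,0,0.002]],"turn":[0,0,0,0]}';python3 -m pendant '{"gripper":[0.03,0.03],"xyz":[[0,0,0.002],[0,0,0.001]],"turn":[0,0]}'
```

```text
time: 25.7
eef_pos: [597.2, 149.8, 19.4]
eef_rot: [-0.011, 0.065, 0.998, 0.007]
contact_force: [0.3, -0.3, -1.4]
finger_gap: 54.9
time: 25.95
eef_pos: [597.4, 149.9, 16.5]
eef_rot: [-0.011, 0.065, 0.998, 0.007]
contact_force: [0.5, 0.1, -1.0]
finger_gap: 55.1
```

```bash
python3 -m pendant '{"gripper":[0.03,0.03],"xyz":[[0,0,0.0015],[0,0,0.0015]],"turn":[0,0]}';python3 -m pendant '{"gripper":[0.03,0.03],"xyz":[[0,0,0.001],[0,0,0.001]],"turn":[0,0]}'
```

```text
time: 26.2
eef_pos: [597.7, 150.0, 14.9]
eef_rot: [-0.011, 0.065, 0.998, 0.007]
contact_force: [-4.3, -0.9, 10.8]
finger_gap: 54.8
time: 26.45
eef_pos: [597.6, 150.0, 14.9]
eef_rot: [-0.011, 0.065, 0.998, 0.007]
contact_force: [-2.2, -0.4, 6.5]
finger_gap: 55.3
```

```bash
python3 -m pendant '{"gripper":[0.07,0.07,0.07,0.07,0.07,0.07,0.07],"xyz":[[0,0,0],[0,0,0],[0,0,-0.02],[0,0,-0.05],[0,0,-0.06],[0,0,-0.05],[0,-0.03,0]],"turn":[0,0,0,0,0,0,0]}';python3 -m pendant '{"gripper":[0.06,0.06,0.06,0.06,0.06],"xyz":[[0.03,-0.05,0],[0.03,-0.05,0],[0.03,-0.05,0],[0.03,-0.03,0],[0,0,0]],"turn":[0,0,0,0,0]}';python3 -c "
from h import *
st()
a=cams.read_camera('top')
b=cams.read_camera('side')
for n in('top','side'):
  for t in('cap_c','nozzle0_c','nozzle1_c','nozzle2_c','nozzle3_c'): print(n,t,[(round(d['p'],2),np.round(d['position']).tolist()) for d in cams.landmark_of(n,t)])
go([453,-101,120],81)
a=a[:,:,::-1];b=b[:,:,::-1]
f=lambda i,x0,y0,x1,y1:cv2.resize(i[y0:y1,x0:x1],(400,300),interpolation=cv2.INTER_CUBIC)
cv2.imwrite('pics/c8.png',np.hstack([f(a,180,170,340,290),f(b,200,140,360,260)]))"
```

```text
time: 27.32
eef_pos: [598.7, 120.2, 206.0]
eef_rot: [-0.008, 0.063, 0.998, 0.009]
contact_force: [-0.8, -0.4, -0.2]
finger_gap: 69.6
time: 27.95
eef_pos: [455.3, -51.5, 213.0]
eef_rot: [-0.001, 0.065, 0.998, 0.01]
contact_force: [0.7, -0.1, 0.8]
finger_gap: 60.3
t 27.95 pos [455.3 -51.5 213. ] tx [-0.991  0.13 ] ty [0.13  0.991] tiltxy [-0.    0.02] F [ 0.7 -0.1  0.8] gap 60.3 q [-0.23 -0.09  0.29  1.94  0.01  1.29  1.49]
top cap_c [(0.48, [599.0, 156.0, 28.0])]
top nozzle0_c []
top nozzle1_c [(0.74, [489.0, -337.0, 26.0]), (0.59, [606.0, -358.0, 30.0]), (0.58, [558.0, -266.0, 27.0]), (0.35, [602.0, 153.0, 27.0])]
top nozzle2_c []
top nozzle3_c [(0.2, [603.0, 156.0, 29.0])]
side cap_c [(0.57, [602.0, 146.0, 28.0])]
side nozzle0_c []
side nozzle1_c [(0.92, [608.0, -358.0, 27.0]), (0.82, [490.0, -337.0, 23.0]), (0.58, [554.0, -264.0, 26.0])]
side nozzle2_c [(0.83, [452.0, -100.0, 23.0]), (0.44, [603.0, 146.0, 24.0]), (0.3, [687.0, -392.0, -3.0])]
side nozzle3_c []
shift [-0.0032 -0.054   0.0901] len 0.105
yaw y 82.8 turn 1.8
```

View pics/c8.png

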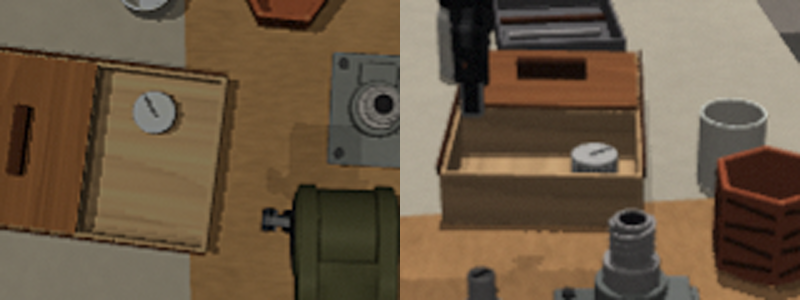

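The cap stands upright in the compartment at (155,112) in the left half of the crop. Next is the slot nozzle at about (452.5,-101).

```bash
python3 -m pendant '{"gripper":[0.06,0.06,0.06,0.06,0.06],"xyz":[[0,-0.025,0.04],[0,-0.023,0.04],[0,-0.001,0.025],[0,0,0.025],[0,0,0]],"turn":[0,0,0,0,0]}';python3 -c "
from h import *
st(); go([452.5,-101,21],81)
a=cams.read_camera('side')[:,:,::-1]
cv2.imwrite('pics/c9.png',cv2.resize(a[190:280,180:300],None,fx=4,fy=4,interpolation=cv2.INTER_CUBIC))"
```

```text
time: 29.18
eef_pos: [451.7, -95.9, 77.3]
eef_rot: [-0.001, 0.062, 0.998, 0.009]
contact_force: [-0.5, -0.5, 0.7]
finger_gap: 60.0
t 29.18 pos [451.7 -95.9  77.3] tx [-0.992  0.124] ty [0.124 0.992] tiltxy [-0.001  0.019] F [-0.5 -0.5  0.7] gap 60.0 q [-0.18  0.06  0.36  2.09 -0.05  1.    1.65]
shift [-0.0016 -0.006   0.0562] len 0.057
yaw y 82.9 turn 1.9
```

View pics/c9.png

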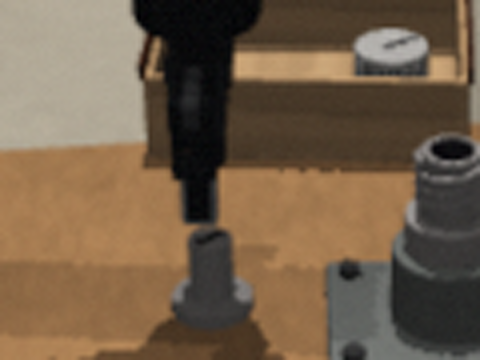

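The nozzle stands just below the fingers, about 3 mm to their +x side. I'll correct for that and grip.

```bash
python3 -m pendant '{"gripper":[0.06,0.06,0.06,0.06],"xyz":[[-0.002,-0.003,0.02],[-0.001,-0.003,0.02],[0,0,0.012],[0,0,0.003]],"turn":[0,0,0,0]}';python3 -m pendant '{"gripper":[0.01,0.01,0.01,0.01,0.01],"xyz":[[0,0,0],[0,0,0],[0,0,0],[0,0,0],[0,0,0]],"turn":[0,0,0,0,0]}' 50;python3 -m pendant '{"gripper":[0.01,0.01,0.01,0.01,0.01],"xyz":[[0,0,-0.01],[0,0,-0.03],[0,0,-0.05],[0,0,-0.06],[0,0,0]],"turn":[0,0,0,0,0]}';python3 -c "
from h import *
st(); go([538,158,170],81.3)"
```

```text
time: 29.72
eef_pos: [461.0, -101.3, 27.8]
eef_rot: [0.006, 0.061, 0.998, 0.009]
contact_force: [-0.6, -0.8, 0.1]
finger_gap: 59.9
time: 30.35
eef_pos: [461.9, -101.0, 29.4]
eef_rot: [0.007, 0.061, 0.998, 0.01]
contact_force: [-0.9, 0.0, -0.9]
finger_gap: 26.2
time: 30.98
eef_pos: [459.0, -104.2, 185.4]
eef_rot: [0.006, 0.061, 0.998, 0.009]
contact_force: [0.9, 1.2, -3.1]
finger_gap: 26.2
t 30.98 pos [ 459.  -104.2  185.4] tx [-0.992  0.123] ty [0.122 0.992] tiltxy [0.014 0.018] F [ 0.9  1.2 -3.1] gap 26.2 q [-0.19 -0.05  0.36  1.96 -0.    1.22  1.62]
shift [-0.0461  0.2695  0.0212] len 0.274
yaw y 83.0 turn 1.7
```

```bash
python3 -m pendant '{"gripper":[0.01,0.01,0.01,0.01,0.01,0.01,0.01,0.01],"xyz":[[-0.006,0.025,0],[-0.009,0.045,0.003],[-0.009,0.05,0.003],[-0.009,0.05,0.003],[-0.009,0.05,0.003],[-0.006,0.03,0.003],[-0.003,0.017,0.01],[0,0,0.02]],"turn":[0,0,0,0,0,0,0,1.7]}';python3 -c "
from h import *
st(); go([543,158,60],81.3)"
```

```text
time: 31.98
eef_pos: [543.0, 160.6, 141.7]
eef_rot: [0.004, 0.079, 0.997, 0.009]
contact_force: [0.4, -0.1, -2.4]
finger_gap: 26.3
t 31.98 pos [543.  160.6 141.7] tx [-0.987  0.158] ty [0.158 0.987] tiltxy [0.01  0.017] F [ 0.4 -0.1 -2.4] gap 26.3 q [-0.44  0.19  0.13  1.79 -0.04  1.14  1.11]
shift [ 0.0002 -0.0041  0.0816] len 0.082
yaw y 80.9 turn -0.4
```

```bash
python3 -m pendant '{"gripper":[0.01,0.01,0.01,0.01,0.01,0.01],"xyz":[[0,-0.004,0.03],[0,0,0.03],[0,0,0.025],[0,0,0.012],[0,0,0.004],[0,0,0.002]],"turn":[0,0,0,0,0,0]}';python3 -m pendant '{"gripper":[0.01,0.01],"xyz":[[0,0,0.0015],[0,0,0.0015]],"turn":[0,0]}'
```

```text
time: 32.72
eef_pos: [539.7, 153.2, 35.3]
eef_rot: [-0.0, 0.082, 0.997, 0.006]
contact_force: [-4.3, -1.5, 10.4]
finger_gap: 25.8
time: 32.98
eef_pos: [539.8, 153.2, 35.3]
eef_rot: [-0.0, 0.082, 0.997, 0.007]
contact_force: [-3.9, -0.4, 6.8]
finger_gap: 26.4
```

```bash
python3 -m pendant '{"gripper":[0.055,0.055,0.055,0.055,0.055,0.055,0.055,0.055],"xyz":[[0,0,0],[0,0,0],[0,0,0],[0,0,-0.03],[0,0,-0.05],[0,0,-0.06],[0,0,-0.05],[0.02,-0.04,0]],"turn":[0,0,0,0,0,0,0,0]}';python3 -m pendant '{"gripper":[0.06,0.06,0.06,0.06,0.06,0.06,0.06],"xyz":[[0.02,-0.06,0],[0,-0.06,0],[0,-0.06,0],[0,-0.06,0],[0,-0.06,0],[0,-0.06,0],[0,0,0]],"turn":[0,0,0,0,0,0,0]}';python3 -c "
from h import *
st()
a=cams.read_camera('top')
b=cams.read_camera('side')
for n in('top','side'):
  for t in('cap_c','nozzle1_c','nozzle2_c'): print(n,t,[(round(d['p'],2),np.round(d['position']).tolist()) for d in cams.landmark_of(n,t)])
go([607,-358,130])
a=a[:,:,::-1];b=b[:,:,::-1]
f=lambda i,x0,y0,x1,y1:cv2.resize(i[y0:y1,x0:x1],(400,300),interpolation=cv2.INTER_CUBIC)
cv2.imwrite('pics/c10.png',np.hstack([f(a,200,170,440,350),f(b,210,140,370,260)]))"
```

```text
time: 33.98
eef_pos: [514.9, 115.6, 230.7]
eef_rot: [0.002, 0.081, 0.997, 0.007]
contact_force: [-0.5, -0.8, -0.6]
finger_gap: 54.8
time: 34.85
eef_pos: [434.0, -250.3, 227.6]
eef_rot: [0.006, 0.082, 0.997, 0.007]
contact_force: [0.1, 0.7, 0.4]
finger_gap: 60.0
t 34.85 pos [ 434.  -250.3  227.6] tx [-0.986  0.164] ty [0.164 0.986] tiltxy [0.014 0.012] F [0.1 0.7 0.4] gap 60.0 q [-0.07 -0.02  0.55  1.84 -0.01  1.31  1.89]
top cap_c [(0.55, [600.0, 154.0, 27.0])]
top nozzle1_c [(0.75, [558.0, -266.0, 27.0]), (0.51, [608.0, -358.0, 29.0]), (0.49, [489.0, -336.0, 25.0])]
top nozzle2_c [(0.75, [534.0, 153.0, 34.0])]
side cap_c [(0.63, [601.0, 144.0, 26.0])]
side nozzle1_c [(0.97, [555.0, -262.0, 24.0]), (0.73, [606.0, -355.0, 28.0]), (0.63, [492.0, -340.0, 25.0])]
side nozzle2_c [(0.56, [530.0, 154.0, 31.0]), (0.3, [708.0, -288.0, -0.0])]
shift [-0.1847 -0.0891  0.0979] len 0.227
```

View pics/c10.png

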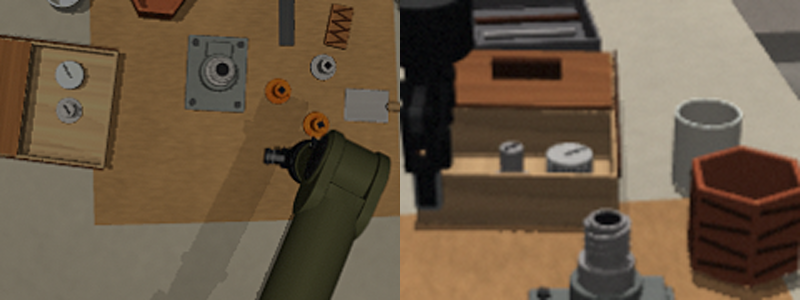

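Cap and slot nozzle stand in the compartment. The steel square nozzle at (322,67) in the crop is unmoved at (607,-357).

```bash
python3 -m pendant '{"gripper":[0.06,0.06,0.06,0.06,0.06,0.06,0.06],"xyz":[[-0.04,-0.025,0],[-0.045,-0.025,0.01],[-0.045,-0.02,0.02],[-0.045,-0.015,0.03],[-0.01,-0.004,0.03],[0,0,0.03],[0,0,0]],"turn":[0,0,0,0,0,0,0]}';python3 -c "
from h import *
st(); go([607,-357,25])
a=cams.read_camera('side')[:,:,::-1]
cv2.imwrite('pics/c11.png',cv2.resize(a[250:355,250:390],None,fx=4,fy=4,interpolation=cv2.INTER_CUBIC))"
```

```text
time: 36.12
eef_pos: [618.7, -351.6, 102.8]
eef_rot: [0.007, 0.069, 0.998, 0.01]
contact_force: [0.5, 0.7, 0.5]
finger_gap: 59.5
t 36.12 pos [ 618.7 -351.6  102.8] tx [-0.99   0.137] ty [0.137 0.99 ] tiltxy [0.016 0.02 ] F [0.5 0.7 0.5] gap 59.5 q [ 0.1   0.57  0.56  1.45 -0.34  1.21  2.14]
shift [ 0.0119 -0.0086  0.0775] len 0.079
```

View pics/c11.png

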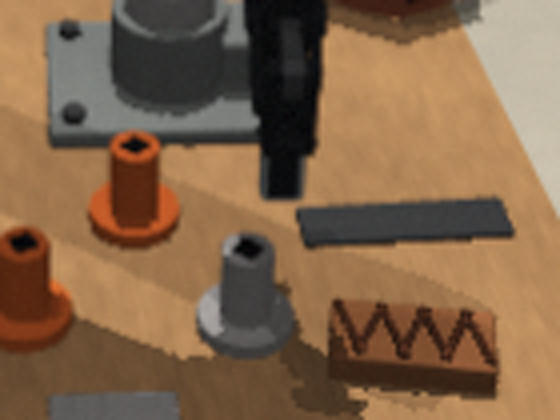

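The nozzle sits at (246,290) and the fingers at (282,180), which fits the computed shift of about 12 mm. I'll correct and then descend.

```bash
python3 -m pendant '{"gripper":[0.06,0.06,0.06],"xyz":[[0.008,-0.005,0.02],[0.006,-0.003,0.015],[0,0,0]],"turn":[0,0,0]}';python3 -c "
from h import *
st(); go([607,-357,25])"
```

```text
time: 36.55
eef_pos: [605.4, -358.9, 71.1]
eef_rot: [0.011, 0.069, 0.998, 0.009]
contact_force: [0.2, -0.6, 0.0]
finger_gap: 59.9
t 36.55 pos [ 605.4 -358.9   71.1] tx [-0.99   0.137] ty [0.137 0.99 ] tiltxy [0.023 0.016] F [ 0.2 -0.6  0. ] gap 59.9 q [ 0.12  0.58  0.55  1.51 -0.35  1.14  2.17]
shift [-0.0003  0.0012  0.0462] len 0.046
```

```bash
python3 -m pendant '{"gripper":[0.06,0.06,0.06],"xyz":[[0.001,0.001,0.02],[0.001,0,0.015],[0,0,0.01]],"turn":[0,0,0]}';python3 -m pendant '{"gripper":[0.01,0.01,0.01,0.01,0.01],"xyz":[[0,0,0],[0,0,0],[0,0,0],[0,0,0],[0,0,0]],"turn":[0,0,0,0,0]}' 50;python3 -m pendant '{"gripper":[0.01,0.01,0.01,0.01,0.01,0.01],"xyz":[[0,0,-0.01],[0,0,-0.03],[0,0,-0.06],[0,0,-0.06],[0,0,-0.03],[0,0,0]],"turn":[0,0,0,0,0,0]}';python3 -c "
from h import *
st(); go([480,163,190],81.3)"
```

```text
time: 36.92
eef_pos: [605.6, -357.1, 24.9]
eef_rot: [0.013, 0.069, 0.998, 0.008]
contact_force: [0.1, 1.2, 0.3]
finger_gap: 60.0
time: 37.55
eef_pos: [605.7, -357.0, 24.4]
eef_rot: [0.012, 0.068, 0.998, 0.008]
contact_force: [-0.4, 0.1, -1.8]
finger_gap: 27.0
time: 38.3
eef_pos: [600.2, -360.2, 222.6]
eef_rot: [0.013, 0.069, 0.998, 0.008]
contact_force: [-0.6, 1.1, -2.5]
finger_gap: 26.6
t 38.30 pos [ 600.2 -360.2  222.6] tx [-0.99   0.137] ty [0.137 0.99 ] tiltxy [0.026 0.015] F [-0.6  1.1 -2.5] gap 26.6 q [ 0.1   0.46  0.6   1.36 -0.29  1.39  2.13]
shift [0.1916 0.5011 0.0371] len 0.538
yaw y 82.1 turn 0.8
```

```bash
python3 -m pendant '{"gripper":[0.01,0.01,0.01,0.01,0.01,0.01,0.01,0.01],"xyz":[[0.02,0.03,0],[0.025,0.05,0],[0.025,0.055,0],[0.025,0.055,0],[0.025,0.055,0],[0.025,0.055,0],[0.025,0.055,0],[0.02,0.04,0]],"turn":[0,0,0,0,0,0,0,0]}';python3 -c "
from h import *
st(); go([472,167,190],81.3)"
```

```text
time: 39.3
eef_pos: [455.8, 66.2, 211.2]
eef_rot: [0.004, 0.071, 0.997, 0.006]
contact_force: [1.0, 0.2, -2.2]
finger_gap: 26.7
t 39.30 pos [455.8  66.2 211.2] tx [-0.99   0.142] ty [0.142 0.99 ] tiltxy [0.009 0.012] F [ 1.   0.2 -2.2] gap 26.7 q [-0.51 -0.09  0.3   1.94  0.02  1.28  1.21]
shift [-0.0016  0.1018  0.0225] len 0.104
yaw y 81.9 turn 0.6
```

```bash
python3 -m pendant '{"gripper":[0.01,0.01,0.01,0.01,0.01,0.01],"xyz":[[0,0.04,0],[0,0.035,0.01],[0,0.02,0.02],[0,0,0.03],[0,0,0.03],[0,0,0]],"turn":[0,0,0,0,0,0]}';python3 -c "
from h import *
st(); go([472,167,35],81.3)"
```

```text
time: 40.05
eef_pos: [460.6, 168.2, 110.7]
eef_rot: [-0.002, 0.065, 0.998, 0.004]
contact_force: [0.3, 0.2, -1.3]
finger_gap: 26.7
t 40.05 pos [460.6 168.2 110.7] tx [-0.991  0.13 ] ty [0.13  0.991] tiltxy [-0.004  0.008] F [ 0.3  0.2 -1.3] gap 26.7 q [-0.6   0.08  0.21  1.99 -0.03  1.07  1.06]
shift [-0.0119 -0.0003  0.0757] len 0.077
yaw y 82.5 turn 1.2
```

```bash
python3 -m pendant '{"gripper":[0.01,0.01,0.01,0.01,0.01,0.01],"xyz":[[-0.011,0,0],[-0.001,0,0.02],[0,0,0.022],[0,0,0.02],[0,0,0.01],[0,0,0.003]],"turn":[0,0,0,0,0,0]}';python3 -m pendant '{"gripper":[0.01,0.01],"xyz":[[0,0,0.0015],[0,0,0.0015]],"turn":[0,0]}'
```

```text
time: 40.8
eef_pos: [481.7, 167.8, 40.5]
eef_rot: [0.004, 0.067, 0.998, 0.007]
contact_force: [0.1, 0.1, -1.9]
finger_gap: 26.4
time: 41.05
eef_pos: [482.3, 168.0, 39.4]
eef_rot: [0.004, 0.067, 0.998, 0.007]
contact_force: [-5.2, -0.8, 8.3]
finger_gap: 26.6
```

Contact came 9 mm too high after drifting +x, so the flange is on the other nozzle's flange. I'll lift, shift away and retry.

```bash
python3 -m pendant '{"gripper":[0.01,0.01,0.01,0.01],"xyz":[[0,0,-0.012],[0.007,0,-0.003],[0.008,0,0],[0,0,0]],"turn":[0,0,0,0]}';python3 -c "
from h import *
st(); go([469,167,31],81.3)"
```

```text
time: 41.55
eef_pos: [467.4, 170.6, 56.6]
eef_rot: [0.006, 0.067, 0.998, 0.008]
contact_force: [0.2, 0.3, -1.1]
finger_gap: 26.4
t 41.55 pos [467.4 170.6  56.6] tx [-0.991  0.133] ty [0.133 0.991] tiltxy [0.013 0.016] F [ 0.2  0.3 -1.1] gap 26.4 q [-0.6   0.15  0.21  2.04 -0.05  0.94  1.08]
shift [-0.0018 -0.0038  0.0256] len 0.026
yaw y 82.4 turn 1.1
```

```bash
python3 -m pendant '{"gripper":[0.01,0.01,0.01,0.01],"xyz":[[0.001,-0.003,0.008],[0.001,0,0.008],[0.001,0,0.006],[0,0,0.002]],"turn":[0,0,0,0]}';python3 -m pendant '{"gripper":[0.01,0.01],"xyz":[[0,0,0.0015],[0,0,0.0015]],"turn":[0,0]}'
```

```text
time: 42.05
eef_pos: [463.4, 167.8, 29.9]
eef_rot: [0.005, 0.067, 0.998, 0.008]
contact_force: [-5.6, 0.0, 10.5]
finger_gap: 27.2
time: 42.3
eef_pos: [463.3, 168.0, 29.9]
eef_rot: [0.004, 0.067, 0.998, 0.008]
contact_force: [-5.3, -2.2, 13.9]
finger_gap: 26.9
```

Floor contact came at the expected height. I'll release, withdraw and check.

```bash
python3 -m pendant '{"gripper":[0.055,0.055,0.055,0.055,0.055,0.055,0.055,0.055],"xyz":[[0,0,-0.001],[0,0,0],[0,0,0],[0,0,-0.03],[0,0,-0.05],[0,0,-0.06],[0,0,-0.05],[0.0,-0.04,0]],"turn":[0,0,0,0,0,0,0,0]}';python3 -m pendant '{"gripper":[0.05,0.05,0.05,0.05],"xyz":[[0,-0.06,0],[0,-0.06,0],[0,-0.05,0],[0,0,0]],"turn":[0,0,0,0]}';python3 -c "
from h import *
st()
a=cams.read_camera('top')
b=cams.read_camera('side')
for n in('top','side'):
  for t in('cap_c','nozzle1_c','nozzle2_c','cover_grip'): print(n,t,[(round(d['p'],2),np.round(d['position']).tolist()) for d in cams.landmark_of(n,t)])
go([565,318,150],81.3)
a=a[:,:,::-1];b=b[:,:,::-1]
f=lambda i,x0,y0,x1,y1:cv2.resize(i[y0:y1,x0:x1],(400,300),interpolation=cv2.INTER_CUBIC)
cv2.imwrite('pics/c12.png',np.hstack([f(a,150,180,290,285),f(b,200,140,320,230)]))"
```

```text
time: 43.3
eef_pos: [456.6, 127.7, 225.5]
eef_rot: [0.004, 0.064, 0.998, 0.007]
contact_force: [0.5, -0.3, -0.3]
finger_gap: 54.7
time: 43.8
eef_pos: [434.6, -48.4, 223.9]
eef_rot: [0.006, 0.066, 0.998, 0.008]
contact_force: [1.0, 1.5, 0.2]
finger_gap: 49.8
t 43.80 pos [434.6 -48.4 223.9] tx [-0.991  0.131] ty [0.131 0.991] tiltxy [0.014 0.015] F [1.  1.5 0.2] gap 49.8 q [-0.42 -0.17  0.44  1.98  0.06  1.31  1.43]
top cap_c [(0.68, [600.0, 153.0, 27.0])]
top nozzle1_c [(0.73, [460.0, 150.0, 35.0]), (0.72, [492.0, -336.0, 24.0]), (0.68, [557.0, -268.0, 24.0])]
top nozzle2_c [(0.71, [537.0, 153.0, 29.0])]
top cover_grip [(0.9, [565.0, 319.0, 87.0]), (0.57, [537.0, 155.0, 6.0])]
side cap_c [(0.6, [599.0, 149.0, 23.0]), (0.56, [541.0, 156.0, 4.0])]
side nozzle1_c [(0.67, [462.0, 154.0, 34.0]), (0.67, [555.0, -265.0, 26.0]), (0.63, [491.0, -338.0, 24.0])]
side nozzle2_c [(0.57, [600.0, 148.0, 29.0]), (0.56, [533.0, 154.0, 32.0]), (0.38, [565.0, 317.0, 86.0])]
side cover_grip [(0.87, [562.0, 324.0, 88.0])]
shift [-0.0838  0.3736  0.0807] len 0.391
yaw y 83.0 turn 1.7
```

View pics/c12.png

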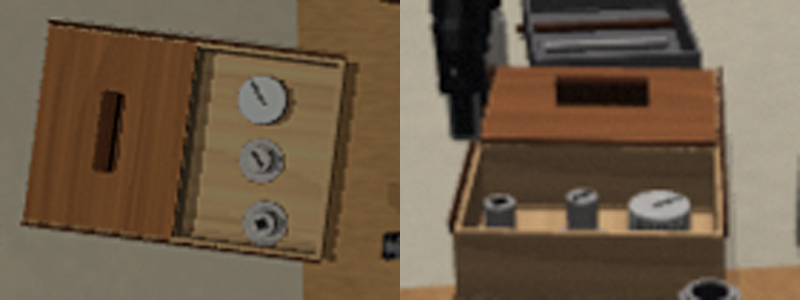

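All three stand upright in the compartment: cap at (263,98), slot nozzle at (262,160) and square nozzle at (265,223) in the left half of the crop. Now I'll close the cover.

```bash
python3 -m pendant '{"gripper":[0.05,0.05,0.05,0.05,0.05,0.05,0.05,0.05],"xyz":[[-0.01,0.03,0],[-0.013,0.05,0],[-0.014,0.055,0],[-0.014,0.055,0],[-0.014,0.055,0],[-0.014,0.055,0],[-0.008,0.04,0.01],[0,0.02,0.01]],"turn":[1.7,0,0,0,0,0,0,0]}';python3 -c "
from h import *
st(); go([567,318.5,120],81.3)"
```

```text
time: 45.3
eef_pos: [581.0, 310.7, 210.5]
eef_rot: [0.007, 0.077, 0.997, 0.009]
contact_force: [-0.1, 0.7, 1.0]
finger_gap: 49.9
t 45.30 pos [581.  310.7 210.5] tx [-0.988  0.154] ty [0.154 0.988] tiltxy [0.016 0.017] F [-0.1  0.7  1. ] gap 49.9 q [-0.68  0.33  0.2   1.49 -0.07  1.31  0.94]
shift [0.0162 0.0038 0.0904] len 0.092
yaw y 81.1 turn -0.2
```

```bash
python3 -m pendant '{"gripper":[0.05,0.05,0.05,0.05],"xyz":[[0.008,0.003,0.03],[0.008,0.001,0.03],[0,0,0.025],[0,0,0]],"turn":[0,0,0,0]}';python3 -c "
from h import *
st(); go([567,318.5,83],81.3)"
```

```text
time: 45.8
eef_pos: [564.4, 318.6, 120.4]
eef_rot: [0.005, 0.076, 0.997, 0.007]
contact_force: [-0.1, -0.9, -0.2]
finger_gap: 49.9
t 45.80 pos [564.4 318.6 120.4] tx [-0.988  0.152] ty [0.152 0.988] tiltxy [0.012 0.013] F [-0.1 -0.9 -0.2] gap 49.9 q [-0.7   0.38  0.18  1.61 -0.08  1.14  0.92]
shift [-0.0022 -0.0002  0.0374] len 0.038
yaw y 81.2 turn -0.1
```

```bash
python3 -m pendant '{"gripper":[0.05,0.05,0.05,0,0,0,0,0],"xyz":[[0,0,0.018],[0,0,0.015],[0,0,0.004],[0,0,0],[0,0,0],[0,0,0],[0,0,0],[0,0,0]],"turn":[0,0,0,0,0,0,0,0]}' 30;python3 -c "
from h import *
st()"
```

```text
time: 46.8
eef_pos: [566.8, 318.9, 84.2]
eef_rot: [0.007, 0.077, 0.997, 0.008]
contact_force: [1.2, -0.2, -1.4]
finger_gap: 17.1
t 46.80 pos [566.8 318.9  84.2] tx [-0.988  0.153] ty [0.153 0.988] tiltxy [0.016 0.015] F [ 1.2 -0.2 -1.4] gap 17.1 q [-0.69  0.41  0.18  1.64 -0.09  1.07  0.93]
```

```bash
python3 -m pendant '{"gripper":[0,0,0,0,0,0,0],"xyz":[[0,-0.01,0],[0,-0.02,0],[0,-0.02,0],[0,-0.02,0],[0,-0.02,0],[0,-0.02,0],[0,-0.02,0]],"turn":[0,0,0,0,0,0,0]}';python3 -c "
from h import *
st()"
```

```text
time: 47.68
eef_pos: [547.0, 184.4, 84.2]
eef_rot: [0.009, 0.076, 0.997, 0.011]
contact_force: [1.5, 3.0, 2.4]
finger_gap: 17.2
t 47.67 pos [547.  184.4  84.2] tx [-0.988  0.152] ty [0.152 0.988] tiltxy [0.02 0.02] F [1.5 3.  2.4] gap 17.2 q [-0.57  0.27  0.23  1.84 -0.09  1.02  1.12]
```

```bash
python3 -m pendant '{"gripper":[0,0,0,0],"xyz":[[0,-0.012,0],[0,-0.008,0],[0,-0.006,0],[0,-0.005,0]],"turn":[0,0,0,0]}';python3 -m pendant '{"gripper":[0,0],"xyz":[[0,-0.005,0],[0,-0.005,0]],"turn":[0,0]}'; python3 -c "
from h import *
st()"
```

```text
time: 48.18
eef_pos: [542.7, 154.8, 84.2]
eef_rot: [0.011, 0.076, 0.997, 0.014]
contact_force: [5.0, 16.0, -4.6]
finger_gap: 16.7
time: 48.42
eef_pos: [542.7, 154.9, 84.2]
eef_rot: [0.013, 0.073, 0.997, 0.02]
contact_force: [3.0, 10.1, -1.4]
finger_gap: 17.0
t 48.42 pos [542.7 154.9  84.2] tx [-0.989  0.147] ty [0.146 0.988] tiltxy [0.029 0.037] F [ 3.  10.1 -1.4] gap 17.0 q [-0.53  0.23  0.24  1.88 -0.1   1.    1.19]
```

The cover hit its end stop after 165.8 mm of travel. I'll release and check everything.

```bash
python3 -m pendant '{"gripper":[0.05,0.05,0.05,0.05,0.05,0.05,0.05,0.05],"xyz":[[0,0,0],[0,0,0],[0,0,-0.02],[0,0,-0.05],[0,0,-0.05],[0,-0.05,0],[0.03,-0.06,0],[0,-0.06,0]],"turn":[0,0,0,0,0,0,0,0]}';python3 -m pendant '{"gripper":[0.05,0.05,0.05],"xyz":[[0,-0.05,0],[0,-0.03,0],[0,0,0]],"turn":[0,0,0]}';python3 -c "
from h import *
st()
a=cams.read_camera('top')
b=cams.read_camera('side')
for n in('top','side'):
  for t in('cover_grip','cap_c','nozzle0_c','nozzle1_c','nozzle2_c','nozzle3_c','planter','mug','stamp','scraper','knife','underglaze'): print(n,t,[(round(d['p'],2),np.round(d['position']).tolist()) for d in cams.landmark_of(n,t)])
a=a[:,:,::-1];b=b[:,:,::-1]
f=lambda i,x0,y0,x1,y1:cv2.resize(i[y0:y1,x0:x1],(400,300),interpolation=cv2.INTER_CUBIC)
cv2.imwrite('pics/c13.png',np.hstack([f(a,150,140,450,365),f(b,180,110,420,290)]))"
```

```text
time: 49.42
eef_pos: [482.0, -16.8, 197.1]
eef_rot: [0.009, 0.07, 0.997, 0.016]
contact_force: [1.1, -1.1, -0.1]
finger_gap: 50.1
time: 49.8
eef_pos: [466.9, -106.0, 193.8]
eef_rot: [0.009, 0.077, 0.997, 0.015]
contact_force: [0.9, -0.1, -0.2]
finger_gap: 50.0
t 49.80 pos [ 466.9 -106.   193.8] tx [-0.988  0.153] ty [0.153 0.988] tiltxy [0.02  0.029] F [ 0.9 -0.1 -0.2] gap 50.0 q [-0.3  -0.05  0.48  1.94 -0.01  1.23  1.6 ]
top cover_grip []
top cap_c []
top nozzle0_c []
top nozzle1_c [(0.77, [556.0, -265.0, 25.0]), (0.59, [488.0, -336.0, 26.0]), (0.17, [521.0, -484.0, -4.0])]
top nozzle2_c []
top nozzle3_c []
top planter [(0.79, [761.0, -27.0, -2.0]), (0.47, [690.0, -394.0, -1.0]), (0.41, [452.0, 518.0, 2.0])]
top mug [(0.79, [762.0, 156.0, -2.0])]
top stamp [(0.62, [688.0, -391.0, -2.0])]
top scraper [(0.69, [709.0, -288.0, -2.0])]
top knife [(0.79, [520.0, -483.0, -2.0])]
top underglaze [(0.55, [448.0, 515.0, 2.0]), (0.19, [710.0, -288.0, -3.0])]
side cover_grip [(0.76, [542.0, 155.0, 87.0]), (0.33, [601.0, -143.0, 1.0])]
side cap_c []
side nozzle0_c []
side nozzle1_c [(0.95, [556.0, -264.0, 26.0]), (0.88, [490.0, -338.0, 26.0])]
side nozzle2_c []
side nozzle3_c []
side planter [(0.92, [770.0, -26.0, 2.0]), (0.73, [765.0, 157.0, 0.0]), (0.63, [522.0, -484.0, -2.0])]
side mug []
side stamp [(0.56, [689.0, -391.0, -3.0])]
side scraper [(0.65, [707.0, -288.0, -2.0])]
side knife [(0.88, [523.0, -481.0, 0.0])]
side underglaze [(0.73, [450.0, 516.0, -2.0])]
```

View pics/c13.png

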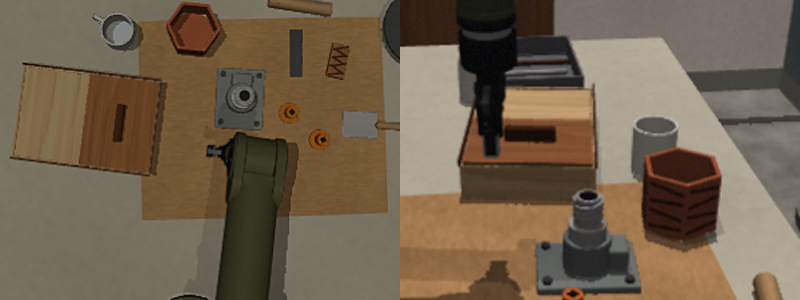

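The cover is fully home, the neck is bare, no steel nozzles remain on the table, and the orange look-alikes and bystanders are unmoved. I'll hand the job in.

```bash
python3 -c "
from cell import r
print(r.finish_job())"
```

```text
the job is handed in; nothing more can be done
None
```

The job is done and handed in at about 50 s. The cap and both steel nozzles (slot and square bore) are in the kit box compartment with the cover closed over them.

- **Cover:** it was shut at the start, so I opened it first and closed it again at the end. It ran 165.8 mm into its end stop, with 10–16 N felt there. After release the side camera read the grip bar at (542, 155). The top camera's network did not find the bar in that last picture, though it is plainly visible there.
- **Cap:** it came free after about 420° counter-clockwise in two grips, then lifted straight up.
- **Parts in the box:** the last view before closing showed all three standing upright.
- **Trouble with the square nozzle:** its first lowering landed on the other nozzle's flange, with contact 9 mm too high. I lifted it, shifted it and set it down on the floor. Afterwards it showed about 15 mm nearer the −y wall than where I released it; I don't know why, but it stood clear of the walls.
- **Rest of the table:** in the last pictures both orange look-alikes and all the bystanders read within a few millimetres of their starting positions, and no steel nozzle was left out. The side camera's network missed the mug, but the top camera found it in place.

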